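# Uncap the purge outlet and set the taper cock to it

## Robot

A 6-joint arm with a two-finger parallel gripper is mounted at the origin on a cart in front of the work surface, level with it; the furniture and walls round the work are solid. World frame = base frame: x ahead of the robot, y to its left, z up, the work surface at z = 0. Lengths are in m, angles in rad, forces in N, time in s.
With the tool pointing down it reaches from about 0.35 to 0.725 m from the base axis. Payload 4.3 kg.
Tool frame: the origin (TCP) lies at the very end of the fingers, on their centre line; the grasp point (between the pads) lies 19 mm behind it (bot.grip_depth is the distance from the TCP to the grasp point, in m); y points along the fingers, z is the direction in which the jaws open and shut, and the axes are right-handed (so a half turn about y gives the same grasp; the last joint's range is limited). The gripper opens to 85 mm and grips with 20 to 120 N. Pads are 22 mm wide; open, the fingers measure 114 mm over their backs; the gripper's body (76 mm by 85 mm) begins 54 mm behind the grasp point. The pads swing forward as they close: fully open they stand 13 mm farther back than shut.
Start: joints at [-1.27, 0.377, 0.081, 1.274, 0, 1.46], TCP at [0.23, -0.527, 0.231] pointing down, gripper open.
Joint ranges: [-2.72, 2.72], [-0.84, 1.66], [-1.02, 1.22], [-1.77, 2.12], [-1.37, 1.28], [-3.14, 3.14]. Speed limits (rad/s): [2.57, 2.57, 3.14, 3.14, 3.14, 3.14].

## Interface

Orientations are given as [roll, pitch, yaw] about the fixed x, y, z axes, in that order (R = Rz(yaw) Ry(pitch) Rx(roll)).
In Python, from plant import bot, sensors, cams gives the robot as it stands. Calls block until the motion is done:
- bot.move_to(position, orientation): joint-space move of the TCP to a pose.
- bot.move_l(position, rotation=None, vel=0.15, force_limit=None): straight line of the TCP; rotation=None keeps the orientation; vel is the mean speed in m/s. With force_limit (N) it stops when the force on the tool has changed by that much, and returns True; else False.
- bot.move_joints(angles): joint-space move.
- bot.open_jaws() and bot.grab(effort=None): open the fingers fully, or close them until they stop; effort is the grip in N (None keeps the last).
- bot.dwell(seconds).
- bot.ik(position, orientation): joint angles nearest the present ones, or None.
- sensors.observe(): the state.
- cams.get_image(name): name is "scene" or "top" or "wrist"; returns a dict with "pixels" (384x512x3 uint8, red, green, blue), "depth" (384x512 float32, m along the optical axis (not along the pixel's ray), 0 where there is no reading), "intrinsics" (3x3 intrinsics, pixels), "k1" (the pictures are not rectified: a ray, as slopes to the right and down, at radius r is drawn at 1 + k1 r^2 times it, then the intrinsics apply), "pose" (4x4, takes a point from camera to world coordinates). Camera axes: x right, y up, looking along -z (the intrinsics and any distortion apply to the point x, -y, -z); pixel columns grow to the right and rows downward; lengths in m; the calibration is good to about 2 mm. A picture is of the moment at which its call begins.
A pose or a line that the arm cannot do raises bot.IKError and nothing moves.
- bot.job_done(): hands the job in, once; it reports no verdict.
The state is a dict: "time": time; "qpos": joint angles; "qd": joint speeds; "tau": joint torques, N m; "ee_pos": TCP position; "orientation": TCP orientation; "contact_force": force on the tool from outside, world axes, zero at the start; "wrist_torque": the same for the moment, N m; "grip_width": opening from 0.0 (shut) to 1.0 (fully open).
Only numpy, scipy, OpenCV 4.12 (cv2) and the standard library are available. Lean on these libraries where they do the work, as an engineer would, in place of code of your own. Each camera call takes 0.05 s, during which the arm holds its last target. There are 200 camera calls.

## Task

Get the purge cock ready: take the cap off the upright port of its outlet and put it in the grey bin, then open the cock. Its tapered plug is sprung shut, so press it down into its seat while you turn the bar handle clockwise (seen from above) until it lies in line with the outlet arm, so that the taper grips and the handle stays there when you let go. Press firmly, about 10 N, but never harder than 15 N, and leave the other things where they are.

Things in the scene. Friction and masses are not known exactly. Their poses are not given: they have to be found in the camera images.
- cock: Body of the purge cock, bolted down: a 90 x 90 x 10 mm dark steel foot with an upright aluminium barrel 58 mm across, top 66 mm above the worktop, and a brass seat rim in it (at most 74 mm). The origin is the centre of the foot's underside, on the plug's upright axis; +z up; the handle lies along its x axis when shut.
- handle (a point): Middle of the plug's bar handle, on the upright axis: a steel bar 64 mm long (its x axis), 12 mm thick (y), 24 mm tall (z), this point at its middle, 102 mm above the worktop at the start (bar from 90 to 114 mm, free space below it). Grip it across its 12 mm thickness, at the middle. It springs back by up to about 0.05 rad when let go.
- plug (a joint): Turn of plug and handle, rad, clockwise seen from above, 0 = shut stop, up to 1.8. A spring of about 0.1 N m turns it back to 0 unless the taper grips. Turned the last half radian or more under a steady press of 8 to 14 N (takes up to 0.7 N m) it grips and stays; pressing only after the turn grips poorly.
- stem (a joint): How far the plug is pressed down, m, 0 to 0.018; a 3 N spring lifts it. The taper begins to bite at 0.0005 to 0.0065, different each time and not visible: feel for it. Pressed with 8 N it rests about 2 to 4 mm deeper; turned 1 rad under 8 to 14 N it sinks by another 3 to 6 mm (easing the press), so follow it down by force.
- bar (a joint): How far the handle is pushed down on the plug against its own stiff cushion spring, m, 10 N for each mm: 0.001 when pressed with 10 N; 0.0016 is too hard. It adds to the sinking of the plug.
- outlet: Swivelling outlet, clamped; its direction differs each time: a brass collar 72 mm across round the barrel, 24 to 42 mm above the worktop, with a 12 mm thick arm along its +x axis to an upright port 18 mm across at x = 100 mm, top 60 mm above the worktop. Origin on the plug's axis, 24 mm above the worktop. Its x axis is 0.8 to 1.3 rad clockwise from the shut handle.
- cap: Loose grey plastic cap, 28 mm across, 22 mm tall, 25 to 45 g, open side down over the port with 1.5 mm of play; the port reaches 17 mm up into it. The origin is the centre of its open rim, 43 mm above the worktop; its closed top is 22 mm above that. Lift it straight up.
- bin: Loose small grey open parts bin, 146 mm (its x) x 105 mm (y) x 52 mm tall, walls 3 mm, floor 2 mm, the front wall (at -x) only 30 mm tall. The origin is the centre of its underside.
- weight: Bystander: a 29 mm wide, 48 mm tall steel calibration weight with a neck, standing. The origin is the centre of its underside.
- disc: Bystander: a flat grey metal sample disc, 40 mm across, 9 mm tall. The origin is the centre of its underside.
- mic: Bystander: a lying outside micrometer, 44 x 132 x 16 mm. The origin is the centre of its underside.

How it is judged:
On the way, in this order (a step that is already met when the one before it is completed fails the run):
1. the cap has been taken off the port and lies in the grey bin (x of cap in the frame of bin between -0.06 and 0.06 m and y of cap in the frame of bin between -0.042 and 0.042 m and z of cap in the frame of bin below 0.04 m), for 0.2 s.
2. the handle is pressed down into the taper (over about 5 N) while it is still more than 0.35 rad short of the outlet arm (value of joint bar above 0.0005 m and angle between the x axis of handle and the x axis of outlet, either way round above 0.35 rad), for 0.1 s.
3. the handle has come in line with the outlet arm while still pressed (over about 5 N) (value of joint bar above 0.0005 m and angle between the x axis of handle and the x axis of outlet, either way round below 0.12 rad), for 0.1 s.
At the end, for the whole second after the job is handed in: The handle lies within 0.12 rad (7 degrees) of the direction of the outlet arm and stays there by itself, nothing holding it; the cap lies at rest in the upright grey bin (its origin within 60 x 42 mm of the bin's middle and less than 40 mm above its underside) (all of step 1 and angle between the x axis of handle and the x axis of outlet, either way round below 0.12 rad and linear speed of cap below 0.02 m/s and angle between bin's own z axis and vertical below 0.1 rad); the robot touches nothing.
It fails at once if the plug is pressed with more than about 16 N (value of joint bar above 0.0016 m).
It fails at once if the calibration weight is knocked away (distance of weight from where it was at the start of the episode above 0.03 m).
It fails at once if the sample disc is knocked away (distance of disc from where it was at the start of the episode above 0.03 m).
It fails at once if the micrometer is knocked away (distance of mic from where it was at the start of the episode above 0.03 m).
It also fails if it takes over 72 s, if anything falls off the work surface, if the arm or the gripper's body presses on something with over 40 N, if the wrist force passes 120 N, or if a joint passes its speed limit or range.

## Working session

There is one attempt and no reset: what is moved stays moved. The work goes in short steps, each a Python script; the robot and the scene stay as the last script left them, time stands still between calls to the robot, and variables do not carry over. Pictures are saved under pics/ and viewed, about 8 in all and at most 12, crops included, and the job is handed in when it is done.

```bash
ls; mkdir -p pics; cat > h.py <<'E'
import numpy as np, cv2
from plant import bot, sensors, cams
def snap(n):
    im=cams.get_image(n); return im
def save(im,f): cv2.imwrite('pics/'+f,cv2.cvtColor(im['pixels'],cv2.COLOR_RGB2BGR))
def rays(im,uv):
    K=im['intrinsics'];k=im['k1'];uv=np.atleast_2d(np.float64(uv))
    d=(uv-[K[0,2],K[1,2]])/[K[0,0],K[1,1]]
    s=d.copy()
    for _ in range(20): s=d/(1+k*(s**2).sum(1,keepdims=True))
    return np.c_[s[:,0],-s[:,1],-np.ones(len(s))]   # camera axes, unit depth
def onplane(im,uv,z):
    T=im['pose'];r=rays(im,uv)@T[:3,:3].T;o=T[:3,3]
    return o+r*((z-o[2])/r[:,2])[:,None]
def cloud(im):
    h,w=im['depth'].shape
    v,u=np.mgrid[:h,:w];uv=np.c_[u.ravel(),v.ravel()]
    T=im['pose'];P=(rays(im,uv)*im['depth'].ravel()[:,None])@T[:3,:3].T+T[:3,3]
    P[im['depth'].ravel()<=0]=np.nan
    return P.reshape(h,w,3)
E
python3 - <<'E'
from h import *
a=snap('top');b=snap('scene')
np.savez('first.npz',**{k+n:v for n,i in(('t',a),('s',b)) for k,v in i.items()})
save(a,'top1.png');save(b,'scene1.png')
print(sensors.observe()); print(a['pose'],a['k1'],a['intrinsics'],b['pose'][:3,3])
E
```

```text
pics
{'time': 0.1, 'qpos': array([-1.27029537e+00,  3.77968827e-01,  7.97614136e-02,  1.27440169e+00,
        1.58761179e-05,  1.46049733e+00]), 'qd': array([ 0.00224279, -0.00125303,  0.00450171, -0.00086659,  0.00026274,
       -0.00028033]), 'tau': array([ 1.51185610e-03, -4.64695001e+01,  2.70582318e+01,  1.19030901e-02,
       -1.33351905e-04, -4.56928490e-06]), 'ee_pos': array([ 0.2294577 , -0.52659137,  0.23046714]), 'orientation': array([-1.57259634e+00,  2.15322076e-04, -2.73079291e+00]), 'contact_force': array([0.19752584, 0.11597021, 0.11961409]), 'wrist_torque': array([ 0.03228918, -0.01967838,  0.00188208]), 'grip_width': 1.0015756080997154}
[[ 0.01390222  0.99528326 -0.09601026  0.47970867]
 [-0.99937467  0.01695272  0.03103031 -0.02756248]
 [ 0.03251158  0.09551883  0.99489655  0.95560386]
 [ 0.          0.          0.          1.        ]] -0.08537767906588786 [[350.42055923   0.         255.97628008]
 [  0.         350.42055923 190.05103558]
 [  0.           0.           1.        ]] [0.23733757 0.5509799  0.73379031]
```

View pics/top1.png

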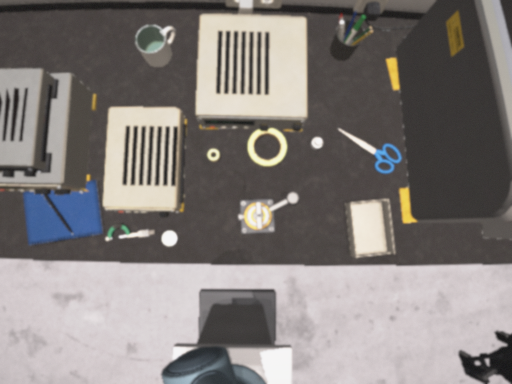

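View pics/scene1.png

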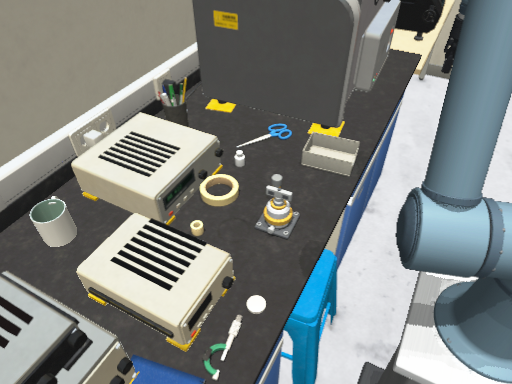

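Top view: cock at (257,216), arm pointing to the cap at (292,198), bin (370,228), weight (317,142), disc (169,238) and micrometer (130,234). The scene view agrees.

```bash
python3 - <<'E'
from h import *
z=np.load('first.npz');L=lambda n:{k:z[k+n] for k in('pixels','depth','intrinsics','k1','pose')}
a=L('t');b=L('s');P=cloud(a);Q=cloud(b)
def blob(C,c,r,lo,hi,name):
    m=(np.hypot(C[...,0]-c[0],C[...,1]-c[1])<r)&(C[...,2]>lo)&(C[...,2]<hi);q=C[m]
    if len(q)<5: print(name,len(q));return
    R=cv2.minAreaRect((q[:,:2]*1000).astype(np.float32));print(name,len(q),q.mean(0).round(4),'rect',np.round(R[0],1),np.round(R[1],1),round(R[2],1));return q
for n,uv,h in (('cock',(257,216),.1),('cap',(292,198),.06),('bin',(370,228),.03),('weight',(317,142),.05),('disc',(169,238),.01),('mic',(130,234),.02),('tape',(267,147),.02),('caseR',(252,126),.1),('caseL',(183,160),.1)):
    p=onplane(a,[uv],h)[0];print(n,p.round(3),'depthpt',P[uv[1],uv[0]].round(3))
c=onplane(a,[(257,216)],.1)[0];k=onplane(a,[(292,198)],.06)[0];bn=onplane(a,[(370,228)],.03)[0]
for C,t in((P,'t'),(Q,'s')):
    blob(C,c,.06,.085,.13,'handle '+t);blob(C,c,.05,.055,.08,'barrel '+t);blob(C,c,.07,.004,.016,'foot '+t)
    blob(C,k,.03,.05,.08,'cap '+t);blob(C,bn,.11,.015,.07,'bin '+t)
print('case top',np.nanmax(P[20:125,200:300,2]),np.nanmax(P[110:210,110:180,2]))
big=[cv2.resize(cv2.cvtColor(i['pixels'][y:y+80,x:x+100],cv2.COLOR_RGB2BGR),None,fx=6,fy=6,interpolation=2) for i,x,y in((a,225,170),)]
cv2.imwrite('pics/crop1.png',big[0])
E
```

```text
cock [ 0.499 -0.058  0.1  ] depthpt [ 0.498 -0.057  0.115]
cap [ 0.547 -0.149  0.06 ] depthpt [ 0.547 -0.148  0.063]
bin [ 0.472 -0.364  0.03 ] depthpt [ 0.472 -0.374  0.003]
weight [ 0.698 -0.216  0.05 ] depthpt [ 0.699 -0.217  0.045]
disc [0.438 0.174 0.01 ] depthpt [0.438 0.174 0.008]
mic [0.447 0.276 0.02 ] depthpt [0.447 0.278 0.014]
tape [ 0.688 -0.085  0.02 ] depthpt [ 0.692 -0.086  0.002]
caseR [ 0.723 -0.042  0.1  ] depthpt [ 0.738 -0.043  0.047]
caseL [0.634 0.127 0.1  ] depthpt [0.64  0.134 0.063]
handle t 151 [ 0.5004 -0.059   0.1113] rect [501.1 -59.1] [62.5 17.3] 1.0
barrel t 253 [ 0.4997 -0.059   0.0669] rect [500.9 -59.3] [51.5 57.1] 7.8
foot t 438 [ 0.5007 -0.0584  0.01  ] rect [495.1 -59.2] [109.8 108.8] 87.0
cap t 97 [ 0.5465 -0.1471  0.0642] rect [ 546.7 -147.8] [25.4 26.2] 45.2
bin t 703 [ 0.4735 -0.3665  0.0364] rect [ 472.4 -362.5] [147.9 107.1] 5.9
handle s 273 [ 0.5008 -0.0576  0.1062] rect [502.4 -59.4] [63.5 14.9] 5.2
barrel s 287 [ 0.4979 -0.05    0.067 ] rect [499.7 -54.7] [56.5 44.7] 23.6
foot s 443 [ 0.4912 -0.0419  0.0106] rect [491.2 -48.9] [124.2  86.1] 33.4
cap s 104 [ 0.5479 -0.1455  0.0626] rect [ 549.1 -149.9] [29.  26.3] 82.2
bin s 1129 [ 0.4767 -0.3609  0.0355] rect [ 474.8 -362.6] [143.6 112.6] 5.5
case top 0.12347106549348241 0.10641236092422668
```

View pics/crop1.png

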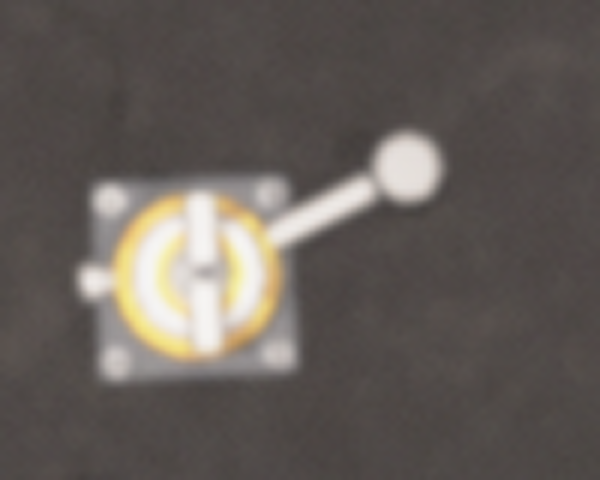

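The crop shows the bar roughly along world x, with the arm running up and right to the round cap. In world coordinates the cock is at (0.5005,-0.059) and the cap at (0.547,-0.148). Their distance of 0.1004 m matches the given 100 mm, and the heights fit too. The arm points at about -1.09 rad. Next I move above the cap and check from near.

```bash
cat >> h.py <<'E'
R0=-np.pi/2
def down(yaw): return [R0,0,yaw]
def blob(C,c,r,lo,hi,name=''):
    m=(np.hypot(C[...,0]-c[0],C[...,1]-c[1])<r)&(C[...,2]>lo)&(C[...,2]<hi);q=C[m]
    if len(q)<5: print(name,len(q));return None
    R=cv2.minAreaRect((q[:,:2]*1000).astype(np.float32));print(name,len(q),q.mean(0).round(4),'rect',np.round(R[0],1),np.round(R[1],1),round(R[2],1));return q
E
python3 - <<'E'
from h import *
bot.move_to([.547-.03,-.148+.04,.20],down(-1.09))
im=snap('wrist');save(im,'w1.png');C=cloud(im);np.savez('w1.npz',C=C)
s=sensors.observe();print(s['time'],s['ee_pos'],s['qpos'].round(2),s['orientation'],s['contact_force'])
c=(.5005,-.059)
blob(C,(.547,-.148),.03,.055,.08,'cap');blob(C,c,.05,.105,.13,'handle top');blob(C,c,.05,.058,.08,'barrel')
blob(C,c,.05,.035,.05,'collar')
E
```

```text
2.0 [ 0.51700343 -0.10903112  0.20005229] [-0.33  0.29 -0.12  1.16 -0.    0.76] [-1.57080484e+00 -3.81089542e-04 -1.09177154e+00] [-0.10881248 -0.40609683 -0.40159605]
cap 571 [ 0.5477 -0.1476  0.0637] rect [ 548.4 -148.9] [26.3 27.7] 27.1
handle top 1285 [ 0.5012 -0.0603  0.1128] rect [501.6 -60.7] [63.4 12.5] 3.7
barrel 1776 [ 0.5008 -0.0573  0.0668] rect [500.8 -60.3] [57.4 55.6] 82.5
collar 965 [ 0.4998 -0.0575  0.04  ] rect [502.8 -61.1] [71.3 73.6] 69.9
```

View pics/w1.png

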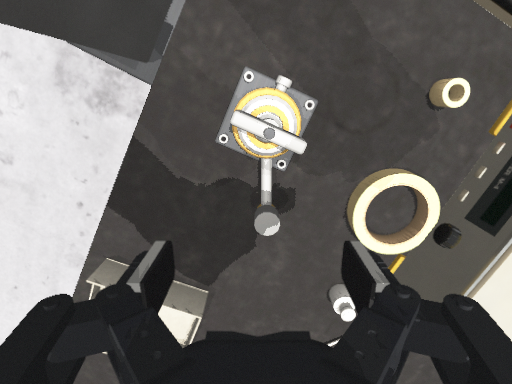

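The wrist view shows the bar (270,132), the arm and the cap (267,220). In world coordinates the cap is at (0.548,-0.1485), the handle at (0.5015,-0.0605) with yaw 0.065, and the arm at about -1.085. Now the cap.

```bash
python3 - <<'E'
from h import *
y=-1.085
bot.move_to([.548,-.1485,.12],down(y))
print(bot.move_l([.548,-.1485,.040],vel=.06,force_limit=8))
bot.grab(25)
s=sensors.observe();print(s['time'],s['ee_pos'],s['grip_width'],s['contact_force'])
bot.move_l([.548,-.1485,.13],vel=.08)
s=sensors.observe();print(s['time'],s['ee_pos'],s['grip_width'],s['contact_force'])
w=s['grip_width']*85;print('width mm',w)
if 20<w<36:
    bx,by=.4735,-.3625;yb=-1.468
    bot.move_to([bx,by,.13],down(yb))
    print(bot.move_l([bx,by,.014],vel=.08,force_limit=8))
    bot.open_jaws(); bot.dwell(.2)
    bot.move_l([bx,by,.16],vel=.12)
im=snap('top');C=cloud(im);save(im,'top2.png');w=snap('wrist');save(w,'w2.png')
blob(C,(.548,-.1485),.03,.04,.08,'port')
blob(cloud(w),(.4735,-.3625),.045,.008,.06,'in bin')
s=sensors.observe();print(s['time'],s['contact_force'])
E
```

```text
False
4.5167 [ 0.54808668 -0.14853875  0.04016142] 0.3102759857980137 [-0.96824257  0.71231393  1.19762751]
5.7917 [ 0.54752058 -0.1483164   0.12931746] 0.3081437935216878 [ 1.10961065  0.18781578 -0.53628332]
width mm 26.192222449343465
False
port 46 [ 0.5459 -0.1454  0.0572] rect [ 543.2 -144.3] [16.4 25.8] 53.4
in bin 655 [ 0.4736 -0.3622  0.0228] rect [ 473.8 -363.5] [27.  26.6] 8.9
10.575 [ 0.01150344 -0.00533954  0.6619818 ]
```

View pics/w2.png

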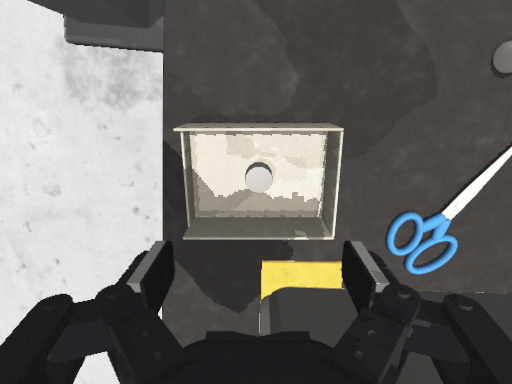

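The cap stands in the middle of the bin: top view of it at (259,177), origin at about bin centre. Next I re-measure the port and bar from near, then grip the bar high, so the fingers stay clear of the rim as it sinks.

```bash
python3 - <<'E'
from h import *
bot.move_to([.517,-.108,.20],down(-1.09))
im=snap('wrist');C=cloud(im)
c=np.array((.5015,-.0605))
q=blob(C,c,.05,.105,.13,'handle');blob(C,c,.05,.035,.05,'collar');p=blob(C,(.548,-.1485),.025,.052,.075,'port')
R=cv2.minAreaRect((q[:,:2]*1000).astype(np.float32));hc=np.array(R[0])/1000
a=np.radians(R[2] if R[1][0]>R[1][1] else R[2]-90); a=(a+np.pi/2)%np.pi-np.pi/2
pc=np.array(cv2.minEnclosingCircle((p[:,:2]*1000).astype(np.float32))[0])/1000
d=pc-hc;print('handle',hc,a,'port',pc,np.hypot(*d),np.arctan2(d[1],d[0]))
assert abs(a-.065)<.06 and np.hypot(*(hc-c))<.003
bot.move_to([*hc,.15],down(a)); print(sensors.observe()['qpos'].round(2))
bot.dwell(.2);f0=sensors.observe()['contact_force']
print(bot.move_l([*hc,.095],vel=.06,force_limit=5))
s=sensors.observe();print(s['time'],s['ee_pos'],s['contact_force'],f0)
bot.grab(40);bot.dwell(.2)
s=sensors.observe();print(s['time'],s['ee_pos'],s['contact_force'],s['wrist_torque'],s['grip_width']*85)
np.savez('hd.npz',hc=hc,a=a,f0=f0,pc=pc)
E
```

```text
handle 1281 [ 0.5013 -0.0604  0.1129] rect [502.1 -60.7] [64.3 12.4] 3.7
collar 979 [ 0.5002 -0.0582  0.04  ] rect [500.4 -63.4] [77.4 69.8] 80.1
port 235 [ 0.5479 -0.1478  0.0586] rect [ 548.5 -148.7] [17.4 16.9] 57.4
handle [ 0.50211725 -0.06066751] 0.0648845660412829 port [ 0.5485694  -0.14892516] 0.09973571707697759 -1.0863116676681452
[-0.25  0.28 -0.27  1.02 -0.   -0.31]
False
13.925 [ 0.50251795 -0.06075673  0.09539571] [-0.25555571  0.25167967 -0.12849118] [0.35193627 0.27603164 0.51237151]
14.7917 [ 0.50220206 -0.06089548  0.09510202] [-0.12039057 -1.48895335  0.55358024] [-0.3373641   0.06533865  0.02677059] 11.134423134356613
```

Gripped well (11 mm width). Arm direction is -1.086. I increase the grip and press down by force.

```bash
cat >> h.py <<'E'
def fz(f0,n=3):
    v=[]
    for _ in range(n): bot.dwell(.03); v.append(sensors.observe()['contact_force'])
    return np.mean(v,0)-f0
E
python3 - <<'E'
from h import *
d=np.load('hd.npz');f0=d['f0']
bot.grab(100);F=fz(f0);s=sensors.observe();print(s['time'],s['ee_pos'],F)
p=np.array([*d['hc'],.095]);R=down(float(d['a']))
t=s['time']
while F[2]<9.3 and p[2]>.0805:
    p[2]-=np.clip((10-F[2])*.00025,.0003,.001)
    bot.move_l(p,R,vel=.02);F=fz(f0,2);s=sensors.observe()
    print(round(s['time'],2),round(p[2],4),s['ee_pos'][2].round(4),F.round(2))
E
```

```text
15.1083 [ 0.50218648 -0.06081872  0.09504471] [-0.82552922 -2.25362789  0.99298814]
15.43 0.094 0.094 [-0.68 -1.84  0.75]
15.74 0.093 0.093 [-0.61 -3.08  0.36]
16.06 0.092 0.092 [-0.4  -3.45  1.15]
16.38 0.091 0.0911 [-0.56 -2.97  1.54]
16.69 0.09 0.0902 [-0.88 -1.92  4.19]
17.01 0.089 0.0893 [-2.13 -2.29  5.69]
17.32 0.088 0.0886 [-2.36 -2.44  8.57]
17.64 0.0876 0.0883 [-2.37 -2.09  9.27]
17.96 0.0873 0.0881 [-2.65 -2.21 10.09]
```

```bash
python3 - <<'E'
from h import *
d=np.load('hd.npz');f0=d['f0'];p=np.array([*d['hc'],.0873]);a=float(d['a']);tgt=-1.086-.03
F=fz(f0,2);print(F.round(2))
n=0
while n<40:
    n+=1
    s=sensors.observe();ya=s['orientation'][2]
    if ya<=tgt+.005: break
    a=max(a-.06,tgt-.05)
    if ya-a<.0: a=ya
    p[2]-=np.clip(.0002+(10.3-F[2])*.00022,-.001,.0008)
    p[2]=max(p[2],.076)
    bot.move_l(p,down(a),vel=.02);F=fz(f0,2);s=sensors.observe()
    print(round(s['time'],2),round(a,3),s['orientation'][2].round(3),s['ee_pos'].round(4),F.round(1),s['wrist_torque'].round(2))
    if F[2]>13.5 or s['time']>50: print('stop');break
np.savez('st.npz',p=p,a=a)
E
```

```text
[-2.94 -2.57  9.82]
18.34 0.005 0.005 [ 0.5023 -0.0609  0.0876] [-2.7 -3.4  8. ] [-0.56  0.48 -0.02]
18.66 -0.055 -0.055 [ 0.5023 -0.0606  0.087 ] [-2.  -1.9  8.5] [-0.49  0.45  0.05]
18.98 -0.115 -0.115 [ 0.5023 -0.0608  0.0864] [-3.1 -3.1  8.4] [-0.57  0.44  0.14]
19.29 -0.175 -0.175 [ 0.5023 -0.0609  0.0859] [-3.1 -3.5  9.8] [-0.61  0.6   0.06]
19.61 -0.235 -0.235 [ 0.5023 -0.0609  0.0856] [-3.6 -2.6  9.2] [-0.57  0.58 -0.07]
19.93 -0.295 -0.295 [ 0.5024 -0.0611  0.0852] [-3.  -4.2  8.8] [-0.66  0.59  0.06]
20.24 -0.355 -0.354 [ 0.5023 -0.0604  0.0846] [-2.9 -1.   9.2] [-0.39  0.49  0.11]
20.56 -0.415 -0.415 [ 0.5024 -0.0612  0.0844] [-2.8 -4.3 11.2] [-0.69  0.67  0.02]
20.88 -0.475 -0.475 [ 0.5023 -0.0606  0.0844] [-3.1 -1.5 11.1] [-0.44  0.66 -0.05]
21.19 -0.535 -0.535 [ 0.5023 -0.0611  0.0842] [-2.9 -4.1  9.9] [-0.69  0.58  0.12]
21.51 -0.595 -0.594 [ 0.5023 -0.0602  0.084 ] [-3.8  0.4 11.3] [-0.28  0.7   0.25]
21.82 -0.655 -0.655 [ 0.5024 -0.0613  0.084 ] [-3.4 -4.4 10.3] [-0.75  0.67  0.18]
22.14 -0.715 -0.715 [ 0.5023 -0.0608  0.0837] [-3.8 -2.8  8.8] [-0.45  0.6   0.13]
22.46 -0.775 -0.774 [ 0.5023 -0.0605  0.0832] [-3.3 -1.6 10.2] [-0.53  0.52  0.3 ]
22.77 -0.835 -0.835 [ 0.5023 -0.0612  0.0829] [-3.1 -4.9  8.2] [-0.5   0.51  0.26]
23.09 -0.895 -0.894 [ 0.5022 -0.0602  0.0823] [-3.8  0.6 10.3] [-0.39  0.55  0.06]
23.41 -0.955 -0.955 [ 0.5023 -0.0612  0.082 ] [-2.7 -2.5  8.5] [0.03 0.57 0.17]
23.73 -1.015 -1.014 [ 0.5023 -0.0609  0.0813] [-2.2 -5.8  8.7] [-1.57  0.37  0.18]
24.04 -1.075 -1.074 [ 0.5023 -0.0608  0.0808] [-2.7 -3.3  8.6] [-0.51  0.5   0.4 ]
24.36 -1.135 -1.134 [ 0.5021 -0.0603  0.0797] [-1.4 -1.4  3.8] [-0.19  0.11  0.02]
```

The force dropped in the last step, so I check the steady reading before letting go.

```bash
python3 - <<'E'
from h import *
d=np.load('hd.npz')
for _ in range(3):
    F=fz(d['f0'],3);s=sensors.observe();print(s['time'],F.round(2),s['wrist_torque'].round(2),s['ee_pos'].round(4),s['grip_width']*85)
t=snap('top');save(t,'top3.png')
t2=snap('scene');w=snap('wrist')
out=[cv2.resize(cv2.cvtColor(i['pixels'][y:y+h,x:x+w_],cv2.COLOR_RGB2BGR),(400,400)) for i,x,y,h,w_ in((t2,230,150,100,100),(w,128,0,384,384))]
cv2.imwrite('pics/c3.png',np.hstack(out))
E
```

```text
24.4583 [-0.73 -0.96  3.74] [-0.25  0.   -0.03] [ 0.5021 -0.0602  0.0795] 9.34999349971549
24.5583 [-0.85 -5.4   1.9 ] [-0.43  0.18  0.2 ] [ 0.5023 -0.0614  0.0795] 9.530023564441223
24.6583 [ 1.03 -0.9  -2.43] [-0.4  -0.45  0.11] [ 0.5021 -0.0603  0.0791] 9.560787955775938
```

View pics/c3.png

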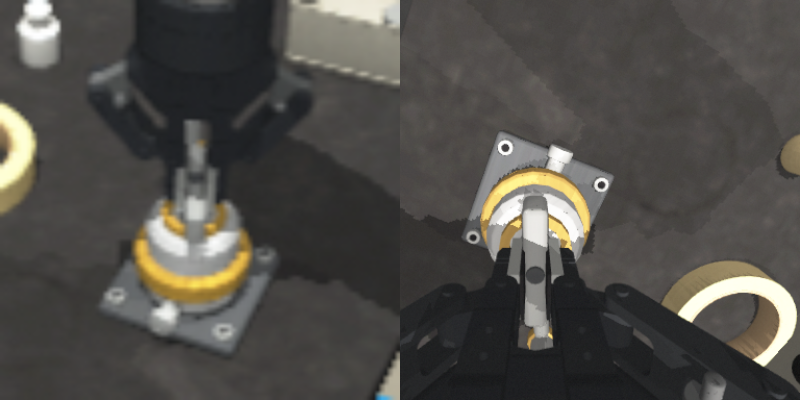

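The bar is still between the pads and in line with the arm (wrist crop: the bar points straight at the port side). The press has sagged, though, so I restore about 10 N at this angle.

```bash
python3 - <<'E'
from h import *
d=np.load('hd.npz');st=np.load('st.npz');p=st['p'];a=float(st['a']);f0=d['f0'];print(p,a)
F=fz(f0,8);print(F.round(2),sensors.observe()['ee_pos'].round(4))
for n in range(14):
    if F[2]>9.5 or p[2]<.0765: break
    p[2]-=.0003
    bot.move_l(p,down(a),vel=.02);F=fz(f0,4);s=sensors.observe()
    print(round(s['time'],2),round(p[2],4),s['ee_pos'].round(4),F.round(2),s['wrist_torque'].round(2),round(s['grip_width']*85,2))
np.savez('st.npz',p=p,a=a)
E
```

```text
[ 0.50211725 -0.06066751  0.07952698] -1.1351154339587175
[  4.06  -4.54 -13.48] [ 0.5019 -0.0609  0.0778]
25.46 0.0792 [ 0.5019 -0.0609  0.0777] [  3.75  -4.25 -11.45] [-0.82 -0.98  0.2 ] 9.45
25.84 0.0789 [ 0.5019 -0.0609  0.0777] [  3.65  -4.09 -10.2 ] [-0.9  -0.9   0.15] 9.32
26.23 0.0786 [ 0.5019 -0.0609  0.0777] [  3.32  -4.47 -10.36] [-0.87 -0.83  0.17] 9.77
26.61 0.0783 [ 0.5019 -0.0609  0.0776] [ 2.81 -4.43 -9.82] [-0.91 -0.72  0.18] 9.49
26.99 0.078 [ 0.502  -0.0609  0.0776] [ 2.35 -4.47 -9.04] [-0.96 -0.7   0.18] 9.65
27.38 0.0777 [ 0.502  -0.0609  0.0775] [ 1.93 -4.86 -7.65] [-0.97 -0.56  0.17] 9.26
27.76 0.0774 [ 0.502  -0.0608  0.0775] [ 1.61 -5.46 -5.83] [-1.01 -0.41  0.13] 9.45
28.14 0.0771 [ 0.5021 -0.0608  0.0774] [ 0.18 -5.25 -1.29] [-1.1  -0.07  0.16] 9.7
28.52 0.0768 [ 0.5022 -0.0608  0.0772] [-0.7  -5.32  0.34] [-1.15  0.07  0.15] 9.65
28.91 0.0765 [ 0.5022 -0.0608  0.0771] [-0.74 -5.39  2.37] [-1.03  0.2   0.16] 9.43
29.29 0.0762 [ 0.5022 -0.0609  0.0769] [-1.37 -4.83  4.01] [-1.    0.29  0.19] 9.69
```

The pads have crept down the bar under the strong grip, and the tool was pulled down for a while. There is little room left above the rim, so I let go and look at whether the handle holds.

```bash
cat >> h.py <<'E'
def look():
    im=snap('wrist');C=cloud(im)
    q=blob(C,(.502,-.0605),.05,.083,.13,'handle');R=cv2.minAreaRect((q[:,:2]*1000).astype(np.float32))
    a=np.radians(R[2] if R[1][0]>R[1][1] else R[2]-90);a=(a+np.pi/2)%np.pi-np.pi/2
    print('top z',np.percentile(q[:,2],80).round(4),'ctr',np.round(R[0],1),'angle',round(a,3),'err to arm',round(a+1.086,3))
    return im,np.array(R[0])/1000,a
E
python3 - <<'E'
from h import *
st=np.load('st.npz');p=st['p']
bot.open_jaws();bot.move_l([p[0],p[1],.15],vel=.1)
bot.move_to([.517,-.108,.20],down(-1.09))
im,c,a=look();save(im,'w4.png');print(sensors.observe()['time'],sensors.observe()['contact_force'])
E
```

```text
handle 1091 [ 0.5011 -0.0597  0.095 ] rect [501.9 -60.8] [12.6 64.2] 36.0
top z 0.0959 ctr [501.9 -60.8] angle -0.942 err to arm 0.144
31.3333 [-0.36813719  0.54013218 -0.52574571]
```

The handle stayed down (sunk about 17 mm) and holds at -0.94, which is 0.144 rad short of the arm. I regrip with a gentler grip and turn it a bit further under the press.

```bash
cat > turn.py <<'E'
from h import *
def run(c,a,zt,tgt,eff,step=.05,Fw=10.3):
    bot.move_to([*c,.14],down(a));bot.dwell(.15);f0=fz(np.zeros(3),6)
    p=np.array([*c,zt]);print('contact',bot.move_l(p,vel=.08,force_limit=6),'f0',f0.round(2))
    bot.grab(eff);F=fz(f0,4)
    def log():
        s=sensors.observe();print(round(s['time'],2),round(a,3),p[2].round(4),s['orientation'][2].round(3),s['ee_pos'].round(4),F.round(1),s['wrist_torque'].round(2),round(s['grip_width']*85,2))
    log()
    while F[2]<9.3 and p[2]>.0745:
        p[2]-=np.clip((10-F[2])*.0002,.0002,.0008);bot.move_l(p,down(a),vel=.02);F=fz(f0,3);log()
    while a>tgt+1e-6:
        a=max(a-step,tgt);p[2]-=np.clip(.0001+(Fw-F[2])*.00015,-.0008,.0006)
        bot.move_l(p,down(a),vel=.02);F=fz(f0,3);log()
        if F[2]>13.5: break
    for _ in range(2): 
        p[2]-=np.clip((Fw-F[2])*.00015,-.0008,.0006);bot.move_l(p,vel=.02);F=fz(f0,3);log()
    return p,f0
E
python3 - <<'E'
from turn import *
im,c,a=look()   # does it creep back?
p,f0=run([.5020,-.0607],a,.0785,-1.16,50)
bot.open_jaws();bot.move_l([p[0],p[1],.15],vel=.15)
bot.move_to([.517,-.108,.20],down(-1.09))
im,c,a=look();save(im,'w5.png');print(sensors.observe()['time'])
E
```

```text
handle 1088 [ 0.501  -0.0596  0.095 ] rect [501.9 -60.7] [12.6 64.1] 36.1
top z 0.0959 ctr [501.9 -60.7] angle -0.941 err to arm 0.145
contact False f0 [ 0.05 -0.15 -0.01]
33.86 -0.941 0.0785 -0.941 [ 0.502  -0.061   0.0786] [-1.  -1.4  1.9] [-0.29  0.14  0.07] 10.42
34.21 -0.941 0.0777 -0.941 [ 0.5021 -0.0611  0.0782] [-1.9 -2.   5.8] [-0.22  0.51  0.1 ] 10.52
34.56 -0.941 0.0769 -0.941 [ 0.5022 -0.0611  0.0779] [-3.6 -1.2  9. ] [-0.25  0.72  0.11] 10.61
34.91 -0.941 0.0767 -0.941 [ 0.5022 -0.061   0.0777] [-3.4 -1.5 10.3] [-0.19  0.78  0.1 ] 10.5
35.26 -0.991 0.0766 -0.99 [ 0.5022 -0.0607  0.0777] [-4.1 -0.5 10.9] [-0.07  0.81  0.16] 10.42
35.61 -1.041 0.0766 -1.04 [ 0.5022 -0.0604  0.0777] [-3.2  1.4 10.8] [0.03 0.82 0.14] 10.9
35.96 -1.091 0.0765 -1.091 [ 0.5023 -0.0609  0.0777] [-3.7 -1.2 10.3] [-0.17  0.83 -0.05] 10.6
36.31 -1.141 0.0764 -1.14 [ 0.5022 -0.0606  0.0776] [-3.8  0.1 11.1] [-0.06  0.79  0.1 ] 10.92
36.66 -1.16 0.0765 -1.16 [ 0.5023 -0.0606  0.0776] [-3.7  0.3 10.9] [-0.05  0.78  0.13] 10.82
37.01 -1.16 0.0766 -1.16 [ 0.5023 -0.0606  0.0777] [-3.4  0.3 10.3] [-0.09  0.75  0.18] 10.95
37.36 -1.16 0.0766 -1.16 [ 0.5022 -0.0606  0.0777] [-3.8  0.5 10.6] [-0.07  0.74  0.12] 10.76
handle 1095 [ 0.501  -0.0597  0.095 ] rect [501.9 -60.8] [12.6 64.1] 39.5
top z 0.0959 ctr [501.9 -60.8] angle -0.881 err to arm 0.205
39.1417
```

The bar turned with the gripper but sprang back to -0.88. The torque was low (about 0.13 N m) and the vertical stiffness 10 N/mm, so the plug sits on its lower stop and the taper isn't biting. I lift it back out of the bite, turn back to about 0.7 rad short, then press and turn with a moderate grip.

```bash
python3 - <<'E'
from turn import *
im,c,a=look()
bot.move_to([.5020,-.0607,.14],down(a));bot.dwell(.1);f0=fz(np.zeros(3),6)
p=np.array([.5020,-.0607,.0775]);print(bot.move_l(p,vel=.1,force_limit=6))
bot.grab(60);F=fz(f0,3)
def log():
    s=sensors.observe();print(round(s['time'],2),round(a,3),p[2].round(4),s['ee_pos'].round(4),F.round(1),s['wrist_torque'].round(2),round(s['grip_width']*85,2))
log()
for k in range(6):
    p[2]+=.0022; bot.move_l(p,down(a),vel=.03,force_limit=25);F=fz(f0,2);log()
b=a
for k in range(2):
    b+=.24; bot.move_l(p,down(b),vel=.03);F=fz(f0,2);log()
np.savez('st.npz',p=p,a=b,f0=f0)
E
```

```text
handle 1090 [ 0.5009 -0.0596  0.095 ] rect [501.9 -60.8] [12.6 64.1] 39.5
top z 0.0959 ctr [501.9 -60.8] angle -0.881 err to arm 0.205
False
41.44 -0.881 0.0775 [ 0.5019 -0.0605  0.0776] [-1.1  0.9  2. ] [0.17 0.26 0.16] 10.76
41.76 -0.881 0.0797 [ 0.5018 -0.0608  0.0792] [ 1.5  0.  -6.9] [-0.09 -0.45  0.12] 10.71
42.08 -0.881 0.0819 [ 0.5019 -0.0605  0.0822] [-0.8 -0.7  1.5] [-0.27  0.22  0.23] 10.44
42.39 -0.881 0.0841 [ 0.502  -0.061   0.0854] [-3.2 -1.2  5.9] [0.03 0.78 0.  ] 10.34
42.71 -0.881 0.0863 [ 0.502  -0.0608  0.0873] [-4.2  0.2  7. ] [ 0.08  0.82 -0.05] 10.22
43.02 -0.881 0.0885 [ 0.5021 -0.0607  0.0894] [-4.6  0.6  7.1] [0.08 0.82 0.13] 10.64
43.34 -0.881 0.0907 [ 0.5021 -0.0608  0.091 ] [-3.1  0.2  5.4] [0.03 0.68 0.14] 10.41
43.8 -0.881 0.0907 [ 0.5019 -0.0607  0.0907] [-2.6 -0.1  3.1] [-0.09  0.56  0.09] 10.67
44.26 -0.881 0.0907 [ 0.5019 -0.0608  0.0906] [-2.5 -0.3  1.5] [-0.21  0.55  0.13] 10.3
```

Broken free at -7 N; the plug now rides lightly at yaw -0.4. Press to 10 N and turn to slightly past the arm.

```bash
python3 - <<'E'
from turn import *
st=np.load('st.npz');p=st['p'];a=float(st['a']);f0=st['f0'];F=fz(f0,3)
def log():
    s=sensors.observe();print(round(s['time'],2),round(a,3),p[2].round(4),s['orientation'][2].round(3),s['ee_pos'].round(4),F.round(1),s['wrist_torque'].round(2),round(s['grip_width']*85,2))
log()
while F[2]<9.3 and p[2]>.08:
    p[2]-=np.clip((10-F[2])*.00025,.0002,.0012);bot.move_l(p,down(a),vel=.03);F=fz(f0,2);log()
tgt=-1.14
while a>tgt+1e-6:
    a=max(a-.06,tgt);p[2]-=np.clip(.0002+(10.5-F[2])*.0002,-.0008,.0008)
    bot.move_l(p,down(a),vel=.03);F=fz(f0,2);log()
    if F[2]>13.5 or F[2]<4 or p[2]<.0765: print('STOP');break
np.savez('st.npz',p=p,a=a,f0=f0)
E
```

```text
44.36 -0.401 0.0907 -0.403 [ 0.5019 -0.0608  0.0906] [-2.8 -1.2  2.4] [-0.23  0.56  0.08] 10.27
44.67 -0.401 0.0895 -0.402 [ 0.502  -0.0608  0.0898] [-4.7 -0.3  5.8] [-0.16  0.86  0.08] 10.23
44.99 -0.401 0.0885 -0.402 [ 0.502  -0.0608  0.089 ] [-4.8 -0.8  6.9] [-0.15  0.99  0.14] 10.62
45.31 -0.401 0.0877 -0.402 [ 0.502  -0.0608  0.0885] [-4.7 -1.   9.3] [-0.09  1.04  0.1 ] 10.16
45.62 -0.461 0.0873 -0.462 [ 0.502 -0.061  0.088] [-4.9 -2.3  8.9] [-0.13  1.05 -0.04] 10.64
45.94 -0.521 0.0867 -0.522 [ 0.502  -0.0609  0.0875] [-5.2 -1.2  8.7] [-0.12  1.05 -0.04] 10.32
46.26 -0.581 0.0862 -0.582 [ 0.5021 -0.061   0.087 ] [-5.1 -1.6  9.6] [-0.1   1.13 -0.04] 10.59
46.58 -0.641 0.0858 -0.643 [ 0.5021 -0.061   0.0867] [-5.5 -1.5  9.5] [-0.13  1.12 -0.05] 10.16
46.89 -0.701 0.0854 -0.702 [ 0.502  -0.0605  0.0862] [-4.8  0.7  9.1] [0.02 1.01 0.22] 10.42
47.21 -0.761 0.0849 -0.762 [ 0.502  -0.0606  0.0858] [-5.  -0.2 10. ] [-0.02  1.07  0.16] 10.35
47.52 -0.821 0.0846 -0.821 [ 0.5021 -0.0605  0.0854] [-5.   0.6  9.6] [0.04 1.08 0.33] 10.32
47.84 -0.881 0.0842 -0.883 [ 0.5022 -0.0609  0.0852] [-5.2 -0.9 10.7] [-0.05  1.13 -0.09] 10.61
48.16 -0.941 0.0841 -0.942 [ 0.5021 -0.0605  0.0852] [-5.7  0.4 10.9] [0.03 1.14 0.01] 10.32
48.48 -1.001 0.0839 -1.002 [ 0.5021 -0.0603  0.0849] [-4.9  2.1 11.2] [0.12 1.07 0.02] 10.4
48.79 -1.061 0.0839 -1.062 [ 0.5021 -0.0603  0.0847] [-5.   2.3  9.2] [0.19 1.01 0.11] 10.61
49.11 -1.121 0.0834 -1.122 [ 0.5022 -0.0609  0.0845] [-5.2 -0.8 10.5] [0.35 1.26 0.01] 10.49
49.42 -1.14 0.0832 -1.14 [ 0.5022 -0.0604  0.0843] [-5.8  0.3 10.9] [-0.5   1.14  0.01] 10.56
```

Sank steadily by 4 mm at about 10 N, as expected. I hold, save a picture while gripped, release, and check twice.

```bash
python3 - <<'E'
from turn import *
st=np.load('st.npz');p=st['p'];f0=st['f0']
print(fz(f0,4).round(1));g=snap('wrist')
bot.open_jaws();w=snap('wrist');bot.move_l([p[0],p[1],.15],vel=.12)
bot.move_to([.517,-.108,.20],down(-1.09))
im,c,a=look();bot.dwell(.8);im,c,a=look();print(sensors.observe()['time'])
cv2.imwrite('pics/c6.png',np.hstack([cv2.resize(cv2.cvtColor(i['pixels'][:,128:],cv2.COLOR_RGB2BGR),(260,260)) for i in(g,w,im)]))
E
```

```text
[-5.3 -0.6 11.1]
handle 1156 [ 0.5012 -0.0598  0.1028] rect [501.8 -60.9] [12.3 64.3] 29.7
top z 0.1037 ctr [501.8 -60.9] angle -1.053 err to arm 0.033
handle 1144 [ 0.5011 -0.0596  0.1028] rect [501.5 -60.4] [12.3 63.3] 29.7
top z 0.1038 ctr [501.5 -60.4] angle -1.052 err to arm 0.034
52.3667
```

View pics/c6.png

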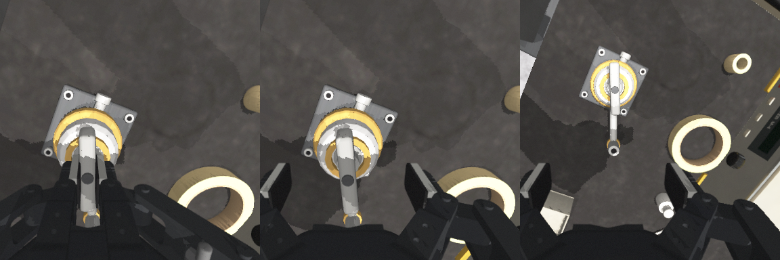

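The handle is in line with the arm (right panel: bar and arm both straight down to the port). The error is 0.033 rad and unchanged after 0.8 s. Nothing is touched, so I hand in.

```bash
python3 - <<'E'
from h import *
blob(cloud(snap('top')),(.4735,-.3625),.04,.012,.06,'cap in bin')
bot.job_done();print(sensors.observe()['time'])
E
```

```text
cap in bin 0
the job is handed in; nothing more can be done
the job is handed in; nothing more can be done
```

The cock is open and the cap is off the port, but my last look at the cap failed: I handed in at about 52.5 s (limit 72 s) without a confirmed final view of it.

- **Cap:** I lifted it off the port and set it upright in the middle of the bin. The wrist camera confirmed it there right after release, within about 1 mm of the bin centre. The final top-camera check found no points in the bin. The likely reason is that the arm was in the way or the depth cut was too tight. I handed in in the same script without resolving it. Nothing went near the bin in between.
- **First turn failed:** I gripped at 100 N, the fingers crept down the bar, and the plug sank to its lower stop. The handle was left 0.144 rad short of the arm.
- **Second turn failed:** Turning on from there sprang back to 0.205 rad short, because the taper was not biting.
- **Third turn worked:** I lifted the plug out of the bite, turned back to about 0.7 rad short, and turned again with a 60 N grip. The press stayed steady at about 9 to 11 N while the plug sank 4 mm.
- **Handle after letting go:** It stood 0.033 rad from the arm direction (limit 0.12), and 0.034 rad after another 0.8 s, so it holds by itself.
- **Press limit and bystanders:** The measured press stayed at or below about 11 N in every reading. I did not re-measure the weight, disc or micrometer at the end, but the arm never worked near them.

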